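# Check-weigh a pail of swing weights on the hand scale

### The job

Check-weigh the little steel pail of brass swing weights: take the spring hand scale by its T-handle out of its stand, catch the middle of the pail's wire handle with the hook, and raise it slowly and steadily until the pail hangs still for a good second just clear of the bench, by about a centimetre at most, so that the red drag ring is carried to the true weight and not jerked past it. If it weighs half a kilogram or more (the ring has reached the green part of the scale) carry it slowly, still hanging low, to the green mat, otherwise to the red mat, and set it down gently in the middle. Then unhook it and hang the scale upright in its stand again with the ring left at its reading; do not press or tip the pail, and leave the other things on the bench where they are.

Things in the scene. Friction and masses are not known exactly. Their poses are not given: they have to be found in the camera images.
- spring_scale: tubular spring hand scale, 0.2 kg, upright in the stand at the start. Origin: centre of the black T-handle, a bar 14 (x) x 76 (y) x 22 mm (z), gripped across x from above; z up. Below the origin: neck 10 mm thick to -25 mm, black collar 34 mm across to -33, aluminium tube 21 mm across to -129, foot to -134, then a steel hook, underside at -183 mm with the spring slack
- scale_collar (a point): centre of the underside of the scale's collar, 33 mm below the handle's centre
- hook_throat (a point): lowest inside point of the hook, on the scale's axis 178.5 mm below the handle's centre (spring slack). 5 mm wire in the scale's x-z plane, opening to +x: point 13 mm to +x, its top 12 mm above this point; the rod above bends to -x from 31 mm above this point. A handle wire slides in over the point, in the gap 12 to 31 mm above this point
- scale_hook (a joint): how far the hook is drawn out of the scale against the spring (m), 0 slack, 0.080 at most; 1 mm for each 0.09 N of load (90 N/m), lightly damped; half a kilogram draws it out 54.5 mm
- drag_ring (a joint): how far the red drag ring (26 mm across, round the tube) has been carried down from zero (m), 0 at the start; the hook's pointer pushes it along and it stays by friction at the furthest point reached, so it shows the greatest load: 54.5 mm for half a kilogram, where the green part of the scale's face begins
- pointer_mark (a point): tip of the hook's pointer, in the slot on the scale's -x side
- ring_mark (a point): point on the drag ring that touches the pointer: coincides with pointer_mark while the pointer pushes the ring, lies below it when the ring was carried further
- stand: fixed stand. Origin on the bench under the slot's centre. Fork 170 mm above the bench, 8 mm thick; its U slot, 26 mm wide, opens to -x; prongs end 26 mm in front of the centre. The collar sits between a lip 7 mm high behind (20 mm from the centre) and lips 6 mm high at the prong ends: lift 10 mm or more, then draw out to -x. Upright 46 mm behind; base plate 112 x 130 x 10 mm
- stand_seat (a point): centre of the slot at the height of the prongs' upper faces, where scale_collar rests when the scale hangs in the stand
- pail: small round steel pail, 93 mm across the rim, 46 mm high, filled with brass weights to 31 mm above its foot; mass unknown, 0.3 to 0.7 kg. Origin: centre of its underside, z up. Its stiff handle (4.4 mm wire, does not fold) arches over it in the pail's y-z plane, with a small kink upward in the middle
- bail_top (a point): underside of the kink in the middle of the pail's wire handle, 81 mm above the pail's underside (wire centre at 83 mm)
- glue_white: white glue bottle, 27 mm across, 55 mm high, origin at its foot; leave it alone
- glue_blue: blue glue bottle, 27 mm across, 60 mm high, origin at its foot; leave it alone
- red_tin: green and white tin, 75 mm across, 110 mm high, origin at its foot; leave it alone
- tape_roll: roll of tan tape, 104 mm across, 25 mm high, lying flat, origin at its foot; leave it alone
- screwdriver: screwdriver with teal handle, 188 mm long (along its y), 26 mm high, lying on the bench; leave it alone
- hex_bolt: steel bolt 40 mm high standing on its head, origin at its foot; leave it alone
- mat_green: green rubber mat, 124 x 124 x 3 mm, lying flat and fixed, for full pails, half a kilogram or more; origin at the centre of its underside
- mat_red: red rubber mat, 124 x 124 x 3 mm, lying flat and fixed, for pails that are too light; origin at the centre of its underside
Mind the look-alikes: they are no part of the job. There is more than one size of the spring_scale; the one meant has the size given above.

How it is judged:
By the outcome, as a careful person would: the job done as asked, in the order asked, and still so for the second after the job is handed in, with the robot touching nothing.
It also fails if it takes over 72 s, if anything falls off the work surface, if the arm or the gripper's body presses on something with over 40 N, if the wrist force passes 120 N, or if a joint passes its speed limit or range.

### The arm

A 6-joint arm with a two-finger parallel gripper is mounted at the origin on a cart in front of the work surface, level with it; the furniture and walls round the work are solid. World frame = base frame: x ahead of the robot, y to its left, z up, the work surface at z = 0. Lengths are in mm, angles in rad, forces in N, time in s.
With the tool pointing down it reaches from about 400 to 925 mm from the base axis. Payload 12.5 kg.
Tool frame: the origin (TCP) lies midway between the tips of the shut fingers; the grasp point (between the pads) lies 19 mm behind it; z points along the fingers, y is the line along which they close (so a half turn about z gives the same grasp; the last joint's range is limited). The gripper opens to 95 mm and grips with 3 to 60 N. Pads are 20 mm wide; open, the fingers measure 119 mm over their backs; the gripper's body (75 mm by 180 mm) begins 59 mm behind the grasp point.
Start: joints at [1.131, 0.491, 1.559, -0, 1.092, -0.106], TCP at [204.756, 590.527, 214.661] pointing down, gripper open.
Joint ranges: [-3.1, 3.1], [-0.84, 2.19], [0.05, 2.79], [-1.13, 4.28], [0.06, 2.93], [-2.69, 2.69]. Speed limits (rad/s): [2.22, 2.22, 2.79, 3.14, 3.14, 3.14].

### API

Orientations are given as [roll, pitch, yaw] about the fixed x, y, z axes, in that order (R = Rz(yaw) Ry(pitch) Rx(roll)).
In Python, from cell import env gives the robot as it stands.
- The arm moves only by the tool arm_command, never from a script. Its argument "targets" is a list of rows, each a list of 5 numbers: the shift along the tool's x, y, z in mm, then the turn about the tool's z in degrees, then the opening, from 0 (shut) to 1 (fully open). In form: [[tx, ty, tz, roll, fingers], ...]. A call has 1 to 5 rows; each row is the pose to reach, as a shift and turn from the pose commanded when the call began, along the tool's axes at that moment; what a row does not reach only later rows make up. A row lasts 1/10 s, in which the tool goes at most 50 mm and 8.59 degrees, less where a joint would pass 70% of its speed; a pose out of reach is approached as far as the arm can. A call with a gripper value outside its range is refused whole. The fingers move at their own pace and stop on an object; the grip force is fixed at half the most. Time passes only in rows, so rows that repeat a pose let the fingers close. It gives the time, the measured TCP pose, the force, the opening and the grip force at its end, in the units of the state.
- env.state(): the state, without advancing time (a new reading comes with each control period).
- env.read_camera(name): name is "side" or "top" or "wrist"; returns a dict with "frame" (480x640x3 uint8, red, green, blue), "vertical_fov" (degrees; the focal length in pixels is half the picture's height over the tangent of half this angle, whatever the lens; pixels are square), "cx", "cy" (the principal point, pixels), "world_from_camera" (4x4, takes a point from camera to world coordinates); the wrist camera has in their place "hand_eye" (4x4, takes a point from camera to tool coordinates, whose origin is the TCP and whose axes are the flange's). Camera axes: x right, y down, z forward; pixel columns grow to the right and rows downward; lengths in mm; the calibration is good to about 2 mm. A picture is of the moment at which its call begins: read the wrist's pose just before it. There is no depth.
- env.job_done(): hands the job in; it is judged then, once.
The state is a dict: "t": time; "joints": joint angles; "qvel": joint speeds; "tau": joint torques, N m; "eef_pos": TCP position; "tcp_rot": TCP orientation; "ft_force": force on the tool from outside, world axes, zero at the start; "moment": the same for the moment, N m; "opening": opening from 0.0 (shut) to 1.0 (fully open); "grip_force": force on a finger pad.
Only numpy, scipy, OpenCV 4.12 (cv2) and the standard library are available. Lean on these libraries where they do the work, as an engineer would, in place of code of your own. Each camera call takes 0.05 s, during which the arm holds its last target. There are 200 camera calls.

## Working session

There is one attempt and no reset: what is moved stays moved. The work goes in short steps, Python scripts to look and compute and a tool call to move; the robot and the scene stay as the last step left them, time stands still between calls to the robot, and variables do not carry over. Pictures are saved under pics/ and viewed, at most 10 in all, crops included, and the job is handed in when it is done.

Besides the shell and the picture viewer there is one more tool, called after ">>>" as name(argument=value, ...) on one line, values as JSON. arm_command: Moves the arm, as the interface text tells. Its arguments: {"type":"object","properties":{"targets":{"type":"array","items":{"type":"array","items":{"type":"number"}}}},"required":["targets"]}

```bash
mkdir -p pics
cat > h.py <<'E'
import numpy as np, cv2, json
from cell import env
from scipy.spatial.transform import Rotation as R
def cam(name,fn=None):
    s=env.state(); c=env.read_camera(name); f=c["frame"]
    if name=="wrist":
        T=np.eye(4); T[:3,:3]=R.from_euler('xyz',s["tcp_rot"]).as_matrix(); T[:3,3]=s["eef_pos"]
        c["W"]=T@np.array(c["hand_eye"])
    else: c["W"]=np.array(c["world_from_camera"])
    c["f"]=240/np.tan(np.radians(c["vertical_fov"])/2)
    if fn: cv2.imwrite("pics/"+fn,f[:,:,::-1])
    return c
def ray(c,u,v):
    d=c["W"][:3,:3]@np.array([(u-c["cx"])/c["f"],(v-c["cy"])/c["f"],1.]); return c["W"][:3,3],d
def onz(c,u,v,z):
    o,d=ray(c,u,v); return o+d*(z-o[2])/d[2]
def tri(r1,r2):
    A=[];b=[]
    for o,d in (r1,r2):
        d=d/np.linalg.norm(d);P=np.eye(3)-np.outer(d,d);A.append(P);b.append(P@o)
    return np.linalg.lstsq(np.vstack(A),np.hstack(b),rcond=None)[0]
def proj(c,p):
    q=np.linalg.inv(c["W"])@np.append(p,1); return c["cx"]+c["f"]*q[0]/q[2], c["cy"]+c["f"]*q[1]/q[2]
E
python3 - <<'E'
from h import *
a=cam("top","top.png");b=cam("side","side.png")
for c in(a,b):print(c["W"].round(2).tolist(),c["f"],c["cx"],c["cy"])
print(env.state())
E
```

```text
[[-0.0, -0.99, 0.15, 405.68], [-1.0, 0.0, 0.0, 170.82], [-0.0, -0.15, -0.99, 1067.81], [0.0, 0.0, 0.0, 1.0]] 449.86775190248125 324.12415490427935 238.70275581006752
[[-1.0, 0.01, -0.02, 572.59], [0.02, 0.52, -0.85, 913.42], [0.0, -0.85, -0.52, 588.81], [0.0, 0.0, 0.0, 1.0]] 473.00773634210793 315.53976773579427 239.9202137561012
{'t': 0.1, 'joints': array([ 1.13141650e+00,  4.91485989e-01,  1.55938543e+00, -2.15477480e-05,
        1.09168004e+00, -1.05641526e-01]), 'qvel': array([ 0.00062288, -0.0017325 , -0.00156991,  0.00119172,  0.00278915,
       -0.00055328]), 'tau': array([ 2.30086953e-03, -6.13615251e+01, -2.58604610e+01,  6.93808822e-02,
        4.69317113e-02, -3.71786825e-05]), 'eef_pos': array([204.65458482, 590.3225749 , 214.12949727]), 'tcp_rot': array([-3.14063718e+00, -8.20960896e-05,  2.80786425e+00]), 'ft_force': array([ 0.01088052, -0.07499081, -0.00732708]), 'moment': array([ 0.03827374, -0.00232216,  0.02322709]), 'grip_force': 0.0, 'opening': 0.996445640255379}
```

View pics/top.png

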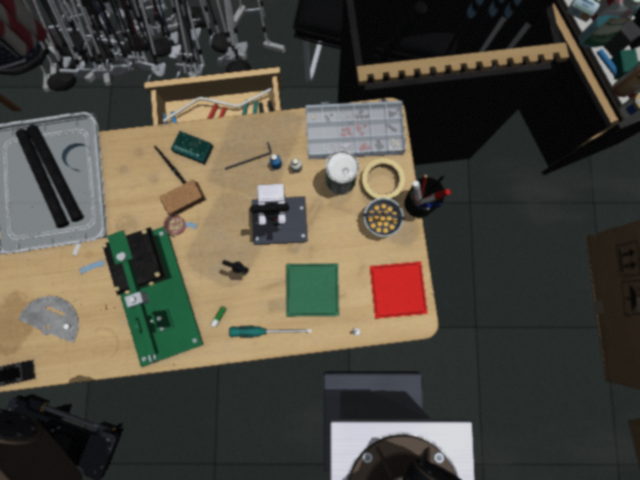

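View pics/side.png

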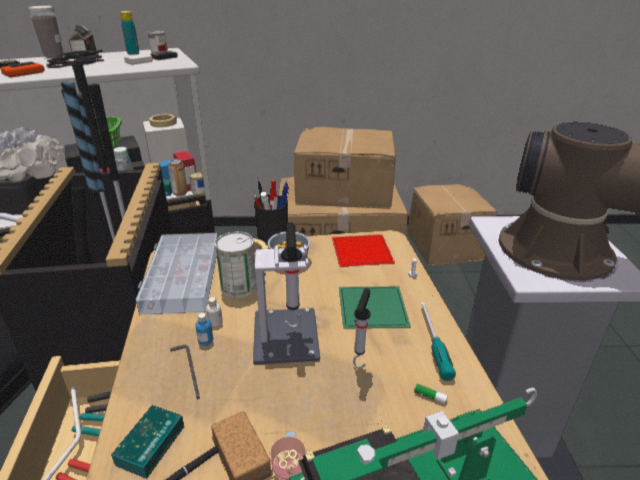

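Candidates for spring_scale: A, in the stand, at side (291,265) / top (270,210), and B, standing on the bench, at side (362,320) / top (235,268). A is in a stand as described and looks bigger. I'll check this in a crop.

Run:
```python
import cv2,numpy as np
t=cv2.imread("pics/top.png");s=cv2.imread("pics/side.png")
z=lambda i,x,y,w,h,W,H:cv2.resize(i[y:y+h,x:x+w],(W,H),interpolation=cv2.INTER_CUBIC)
a=z(s,240,215,150,150,600-200,400)
b=z(s,255,220,70,35,400,200)
c=z(t,240,175,80,80,400,300);d=z(t,350,185,80,60,400,300)
cv2.imwrite("pics/crop1.png",np.vstack([np.hstack([z(s,240,215,140,105,400,300),c]),np.hstack([z(s,255,222,70,52,400,300),d])]))
```

```text
(no output)
```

View pics/crop1.png

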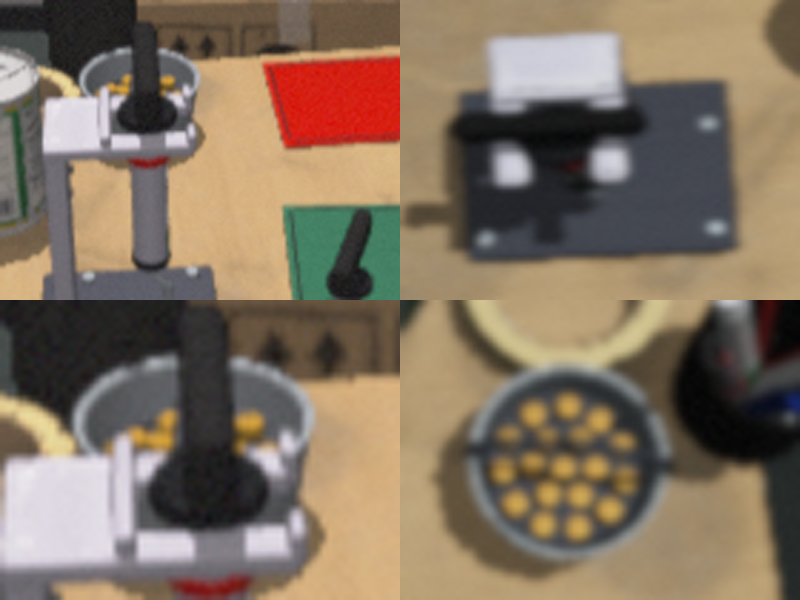

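The crop confirms A is the meant scale: it sits in the stand, with a black T-handle along y at top (250–289, 208) and the red ring below its collar. B is smaller and lies loose on the bench. The pail is at top (383,217), with its bail roughly along image-horizontal (world y).

Run:
```python
from h import *
a=cam("top");b=cam("side")
f=a["frame"];hsv=cv2.cvtColor(f,cv2.COLOR_RGB2HSV)
def blob(m,n):
    k,l,s,ce=cv2.connectedComponentsWithStats(m.astype(np.uint8))
    for i in sorted(range(1,k),key=lambda i:-s[i,4])[:2]:
        print(n,s[i].tolist(),ce[i].round(1), onz(a,*ce[i],3).round(1), cv2.minAreaRect(np.argwhere(l==i)[:,::-1].astype(np.float32))[2])
blob((hsv[...,0]<6)&(hsv[...,1]>200)&(hsv[...,2]>120),"red")
g=(hsv[...,0]>55)&(hsv[...,0]<85)&(hsv[...,1]>100); g[:,:230]=0; blob(g,"green")
for n,u,v,z in [("hL",250.4,208.9,205),("hR",289,207.8,205),("pailrim",382.8,217.2,46),("bailL",364,215,50),("bailR",404.4,218.7,50),
  ("plate1",252,200,10),("plate2",385-80,197,10),("plate3",254.5,243.7,10),("plate4",307,241,10),("tin",341,165,110),("tape",382,180,25)]:
    print(n,onz(a,u,v,z).round(1))
# handle center: top centre, side centre (approx)
print("handle tri",tri(ray(a,269.7,208.3),ray(b,290.5,242)).round(1))
```

```text
red [372, 263, 54, 54, 2342] [397.9 289.8] [445.9  -1.1   3. ] 84.64418029785156
red [446, 191, 3, 2, 5] [447.2 191.4] [ 683.8 -126.9    3. ] 90.0
green [288, 265, 49, 50, 2430] [312.1 289.7] [446.1 200.8   3. ] 90.0
green [614, 49, 24, 26, 340] [626.4  60. ] [1027.3 -597.     3. ] 67.38013458251953
hL [596.  316.7 205. ]
hR [598.2 241.  205. ]
pailrim [611.3  36.6  46. ]
bailL [615.7  80.4  50. ]
bailR [606.9 -12.5  50. ]
plate1 [660.9 346.3  10. ]
plate2 [668.3 218.6  10. ]
plate3 [554.5 337.8  10. ]
plate4 [561.  213.2  10. ]
tin [715.9 135.  110. ]
tape [706.1  34.   25. ]
handle tri [598.9 280.  195.7]
```

```bash
cat >> h.py <<'E'
def go(p,yaw=None):
    "tool-frame shift and turn (deg) to world TCP p, yaw (deg)"
    s=env.state(); Rm=R.from_euler('xyz',s["tcp_rot"]).as_matrix()
    print("eef",s["eef_pos"].round(1),np.degrees(s["tcp_rot"]).round(2),"t",round(s["t"],2),"F",s["ft_force"].round(2),"op",round(s["opening"],3))
    d=Rm.T@(np.array(p)-s["eef_pos"]); print("shift",d.round(1),"turn",None if yaw is None else round((np.degrees(s["tcp_rot"][2])-yaw+180)%360-180,2))
E
python3 -c "
from h import *
go([400,435,290],126);go([580,279,290],91.7)"
```

```text
eef [204.7 590.4 214.3] [-179.96   -0.    160.88] t 0.2 F [ 1.05 -0.45 -0.14] op 1.0
shift [-235.4  -82.9  -75.7] turn 34.88
eef [204.7 590.4 214.3] [-179.96   -0.    160.88] t 0.2 F [ 1.05 -0.45 -0.14] op 1.0
shift [-456.6 -171.3  -75.6] turn 69.18
```

>>> arm_command(targets=[[-35,-13,-40,7,0.6],[-80,-30,-76,15,0.6],[-126,-47,-76,23,0.6],[-172,-65,-76,31,0.6],[-218,-82,-76,39,0.6]])

```text
t: 0.7
eef_pos: [377.5, 446.5, 291.2]
tcp_rot: [3.141, -0.0, 2.122]
ft_force: [0.6, 1.0, 0.4]
opening: 0.635
grip_force: 0.0
```

```bash
python3 -c "
from h import *
go([570,279,290],91.7)"
```

```text
eef [377.5 446.5 291.2] [ 1.7994e+02 -1.0000e-02  1.2157e+02] t 0.7 F [0.62 0.96 0.43] op 0.635
shift [-243.4   76.3    1.2] turn 29.87
```

>>> arm_command(targets=[[-48,15,0,7,0.6],[-96,30,0,14,0.6],[-143,45,0,22,0.6],[-192,60,0,30,0.6],[-240,75,0,30,0.6]])

```text
t: 1.2
eef_pos: [566.9, 283.0, 290.6]
tcp_rot: [-3.142, -0.0, 1.599]
ft_force: [-0.5, 0.8, 0.5]
opening: 0.599
grip_force: 0.0
```

>>> arm_command(targets=[[0,0,0,0,0.6],[0,0,0,0,0.6],[0,0,0,0,0.6]])

```text
t: 1.5
eef_pos: [564.9, 285.2, 290.5]
tcp_rot: [-3.141, -0.0, 1.604]
ft_force: [-0.6, -0.3, -0.1]
opening: 0.603
grip_force: 0.0
```

```bash
python3 -c "
from h import *
go([590,279,250],91.7)
c=cam('wrist','w1.png');print(c['W'].round(2).tolist(),c['f'],c['cx'],c['cy'])
for p in ([596,317,205],[598,241,205],[597,279,184]): print(proj(c,p))"
```

```text
eef [564.9 285.2 290.5] [-1.7997e+02 -1.0000e-02  9.1920e+01] t 1.5 F [-0.63 -0.29 -0.09] op 0.603
shift [-7.1 24.9 40.5] turn 0.22
[[1.0, 0.03, 0.01, 562.53], [0.03, -0.96, -0.29, 366.39], [0.0, 0.29, -0.96, 460.47], [0.0, 0.0, 0.0, 1.0]] 408.960817327817 317.0995155634609 247.26490858407954
(np.float64(367.2317332020067), np.float64(208.6422470946769))
(np.float64(362.5310504628286), np.float64(317.68960733213476))
(np.float64(361.4795248477216), np.float64(255.65887671043345))
```

View pics/w1.png

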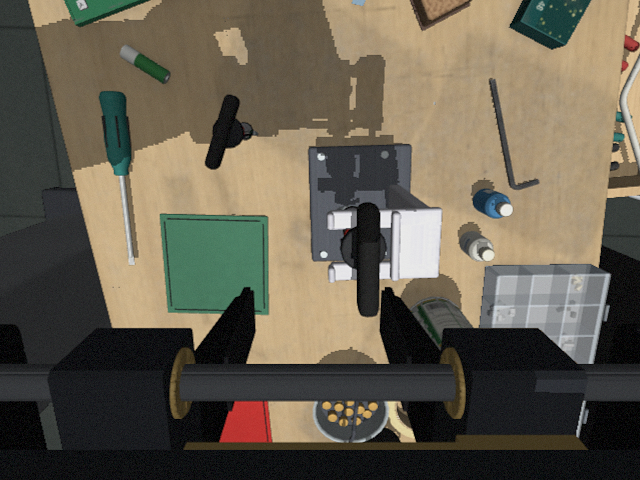

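The handle runs from (368,205) to (368,314) in the wrist view, within a few pixels of the prediction. The prong ends are at (330,219) and (332,271), and the slot opens towards the robot.

```bash
python3 -c "
from h import *
c=cam('wrist')
for p in ([368,207,212],[368,312,212],[400,212,180],[400,279,180],[441,208,172],[440,279,172]): print(onz(c,*p).round(1))
go([599,279.5,240],91)"
```

```text
[595.3 319.7 212. ]
[600.3 249.  212. ]
[622.2 310.9 180. ]
[626.8 261.1 180. ]
[653.  313.2 172. ]
[658.8 259.1 172. ]
eef [564.7 285.7 290.8] [ 1.800e+02 -1.000e-02  9.198e+01] t 1.6 F [0.01 0.43 0.  ] op 0.6
shift [-7.4 34.1 50.8] turn 0.98
```

>>> arm_command(targets=[[-4,16,0,-2,0.6],[-4,34,10,-2,0.6],[-4,34,45,-2,0.6],[-4,34,75,-2,0.6],[-4,34,75,-2,0.6]])

```text
t: 2.1
eef_pos: [597.6, 282.2, 212.0]
tcp_rot: [-3.135, 0.002, 1.64]
ft_force: [-0.2, 1.0, -0.0]
opening: 0.602
grip_force: 0.0
```

Run:
```python
from h import *
go([597.5,281,186],94)
a=cam("side");z=lambda i,x,y,w,h,W,H:cv2.resize(i[y:y+h,x:x+w],(W,H),interpolation=cv2.INTER_CUBIC)
w=cam("wrist")
cv2.imwrite("pics/c2.png",np.hstack([z(a["frame"],245,190,100,150,400,600),z(w["frame"],280,180,160,240,400,600)])[:,:,::-1])
for p in ([597.5,281,203],[577,312,170],[577,312,178]):print([round(float(x),1) for x in proj(a,p)])
```

```text
eef [597.6 282.2 212. ] [-1.7964e+02  9.0000e-02  9.3960e+01] t 2.1 F [-0.21  1.02 -0.01] op 0.602
shift [-1.1 -0.  26. ] turn -0.04
[291.0, 238.3]
[304.3, 266.9]
[304.2, 262.6]
```

View pics/c2.png

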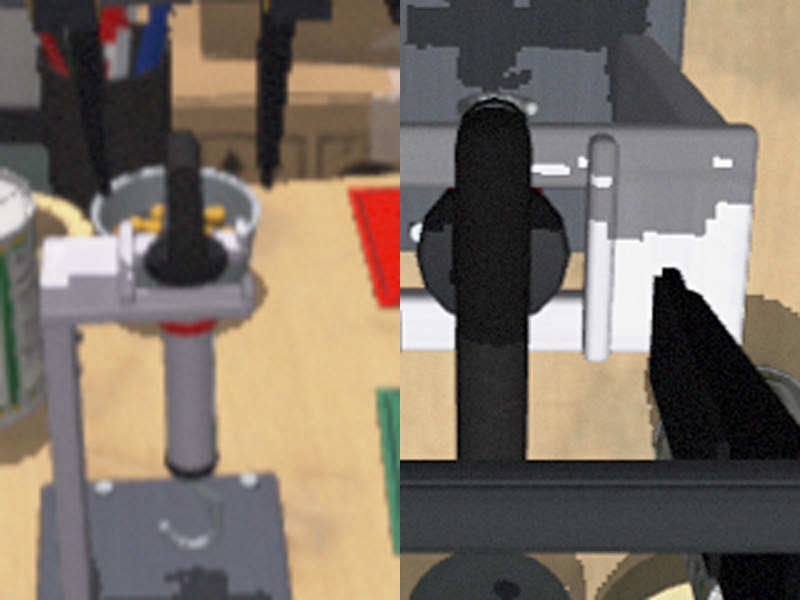

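The handle at side crop (183,210) sits midway between the fingers, and the hook point is on the left (+x) as described. I'll check the handle height from its far top end.

Run:
```python
from h import *
a=cam("side")
for zc in (203,207,211):
    print(zc,[proj(a,p)[1].round(1) for p in ([600,243,zc+11],[595,319,zc-11])],"measured 222.7, 261")
```

```text
203 [np.float64(220.3), np.float64(257.6)] measured 222.7, 261
207 [np.float64(218.1), np.float64(255.4)] measured 222.7, 261
211 [np.float64(216.0), np.float64(253.2)] measured 222.7, 261
```

>>> arm_command(targets=[[-1,0,15,0,0.6],[-1,0,28,0,0.6],[-1,0,28,0,0.6],[-1,0,28,0,0.1],[-1,0,28,0,0.0]])

```text
t: 2.75
eef_pos: [600.1, 280.9, 188.5]
tcp_rot: [3.14, -0.0, 1.638]
ft_force: [0.4, 0.7, -0.8]
opening: 0.485
grip_force: 0.0
```

>>> arm_command(targets=[[0,0,0,0,0],[0,0,0,0,0],[0,0,0,0,0]])

```text
t: 3.05
eef_pos: [599.9, 280.8, 187.8]
tcp_rot: [3.141, -0.0, 1.638]
ft_force: [0.5, 0.2, 0.2]
opening: 0.236
grip_force: 0.0
```

>>> arm_command(targets=[[0,-2,2,0,0],[0,-2,2,0,0],[0,-2,2,0,0],[0,-2,2,0,0]])

```text
t: 3.45
eef_pos: [597.9, 280.6, 185.7]
tcp_rot: [3.141, -0.0, 1.638]
ft_force: [1.3, -0.4, 1.5]
opening: 0.144
grip_force: 30.0
```

>>> arm_command(targets=[[0,0,-4,0,0],[0,0,-8,0,0],[0,0,-12,0,0],[0,0,-12,0,0],[0,0,-12,0,0]])

```text
t: 3.95
eef_pos: [597.8, 280.6, 197.7]
tcp_rot: [3.142, -0.0, 1.638]
ft_force: [0.1, 0.6, -2.1]
opening: 0.147
grip_force: 30.0
```

Run:
```python
from h import *
go([597.9-70*.998,280.6-70*.066,198],93.9)
a=cam("side");cv2.imwrite("pics/c3.png",cv2.resize(a["frame"][215:315,240:340],(600,600),interpolation=cv2.INTER_CUBIC)[:,:,::-1])
```

```text
eef [597.8 280.6 197.7] [ 1.800e+02 -1.000e-02  9.387e+01] t 3.95 F [ 0.15  0.63 -2.1 ] op 0.147
shift [  0.1 -69.9  -0.3] turn -0.03
```

View pics/c3.png

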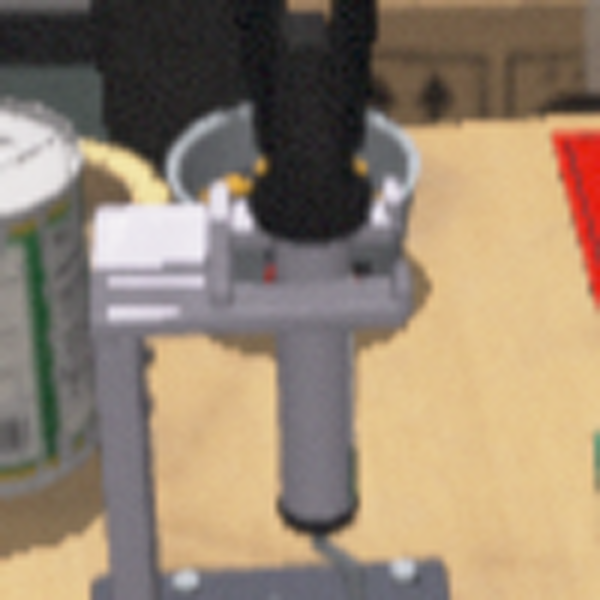

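The collar is clear above both lips (about (310,240) against lip tops near (220,195) and (395,195)). Force is just the scale's weight, so I draw it out to -x.

>>> arm_command(targets=[[0,-6,0,0,0],[0,-14,0,0,0],[0,-24,0,0,0],[0,-36,0,0,0],[0,-50,0,0,0]])

```text
t: 4.5
eef_pos: [546.7, 277.1, 197.6]
tcp_rot: [3.142, -0.0, 1.638]
ft_force: [-0.3, 0.6, -2.2]
opening: 0.145
grip_force: 30.0
```

Run:
```python
from h import *
go([540,250,300],84.6)
```

```text
eef [546.7 277.1 197.6] [ 1.800e+02 -1.000e-02  9.388e+01] t 4.5 F [-0.3   0.58 -2.18] op 0.145
shift [ -26.6   -8.6 -102.4] turn 9.28
```

>>> arm_command(targets=[[0,-5,-25,0,0],[-6,-8,-60,2,0],[-25,-8,-95,5,0],[-60,-5,-102,8,0],[-95,0,-102,9,0]])

```text
t: 5.0
eef_pos: [553.7, 182.0, 301.6]
tcp_rot: [3.138, -0.001, 1.481]
ft_force: [0.9, -0.0, -2.3]
opening: 0.144
grip_force: 30.0
```

>>> arm_command(targets=[[-10,0,0,0,0],[-12,0,0,0,0],[-12,0,0,0,0],[-12,0,0,0,0]])

```text
t: 5.4
eef_pos: [552.9, 171.5, 299.4]
tcp_rot: [-3.141, -0.0, 1.482]
ft_force: [0.1, 0.3, -2.1]
opening: 0.147
grip_force: 30.0
```

Run:
```python
from h import *
go([611,36,300],84.6)
w=cam("wrist","w2.png"); print(proj(w,[611,36,83]))
```

```text
eef [552.9 171.5 299.4] [-1.7999e+02 -1.0000e-02  8.4930e+01] t 5.4 F [ 0.09  0.27 -2.07] op 0.147
shift [-129.8   69.8   -0.6] turn 0.33
(np.float64(383.00192331201924), np.float64(334.7493580428629))
```

View pics/w2.png

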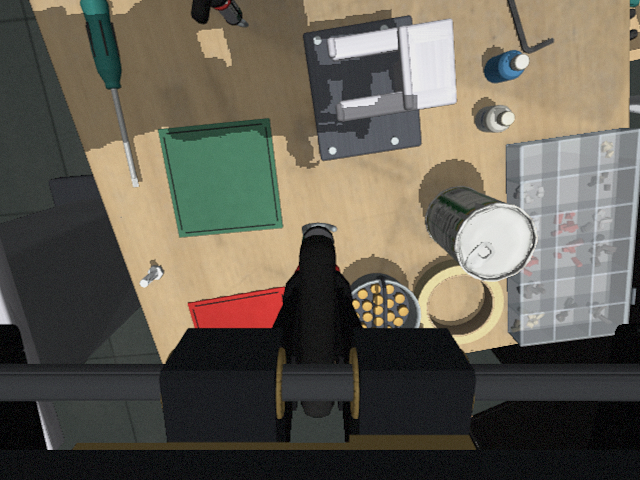

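The bail shows as a vertical wire at about (380,285) in the pail. The hook is visible at (320,228), so moving beside the bail will show both together.

Run:
```python
from h import *
go([572,36,300],84.9); go([572,36,240],84.9)
w=cam("wrist")
for p in ([615.7,80.4,45],[611,36,83],[657,36,46]):print(np.round(proj(w,p),1))
```

```text
eef [553.  171.5 299.4] [-1.7999e+02 -1.0000e-02  8.4940e+01] t 5.45 F [ 0.65  0.14 -1.71] op 0.142
shift [-133.3   30.9   -0.6] turn 0.04
eef [553.  171.5 299.4] [-1.7999e+02 -1.0000e-02  8.4940e+01] t 5.45 F [ 0.65  0.14 -1.71] op 0.142
shift [-133.3   30.9   59.4] turn 0.04
[380.2 282. ]
[382.9 334.8]
[418.4 315.6]
```

>>> arm_command(targets=[[-30,8,0,0,0],[-65,16,0,0,0],[-100,24,10,0,0],[-126,30,35,0,0],[-133,31,54,0,0]])

```text
t: 6.0
eef_pos: [572.4, 33.5, 244.4]
tcp_rot: [-3.141, 0.0, 1.48]
ft_force: [0.2, 0.8, -1.8]
opening: 0.147
grip_force: 30.0
```

>>> arm_command(targets=[[0,0,0,0,0],[0,0,0,0,0],[0,0,0,0,0],[0,0,0,0,0]])

```text
t: 6.4
eef_pos: [572.6, 36.1, 246.6]
tcp_rot: [3.14, -0.0, 1.483]
ft_force: [-0.4, 0.3, -1.2]
opening: 0.145
grip_force: 30.0
```

Run:
```python
from h import *
go([611,36,223],84.9)
w=cam("wrist");s=cam("side")
for p in ([615.7,80.4,45],[611,36,83]):print(np.round(proj(w,p),1))
print(np.round(proj(s,[611,36,83]),1))
z=lambda i,x,y,k,W,H:cv2.resize(i[y:y+k*3//4,x:x+k],(W,H),interpolation=cv2.INTER_CUBIC)
cv2.imwrite("pics/c4.png",np.vstack([z(w["frame"],260,130,200,400*2,600)[:300], np.hstack([z(s["frame"],250,200,80,400,300),z(w["frame"],300,180,120,400,300)])])[:,:,::-1])
cv2.imwrite("pics/w3.png",w["frame"][:,:,::-1]);cv2.imwrite("pics/s3.png",s["frame"][:,:,::-1])
```

```text
eef [572.6  36.1 246.6] [ 1.799e+02 -1.000e-02  8.494e+01] t 6.4 F [-0.35  0.35 -1.2 ] op 0.145
shift [ 3.3 38.2 23.7] turn 0.04
[359.9 164.4]
[362.1 222.8]
[288.9 226.5]
```

View pics/c4.png

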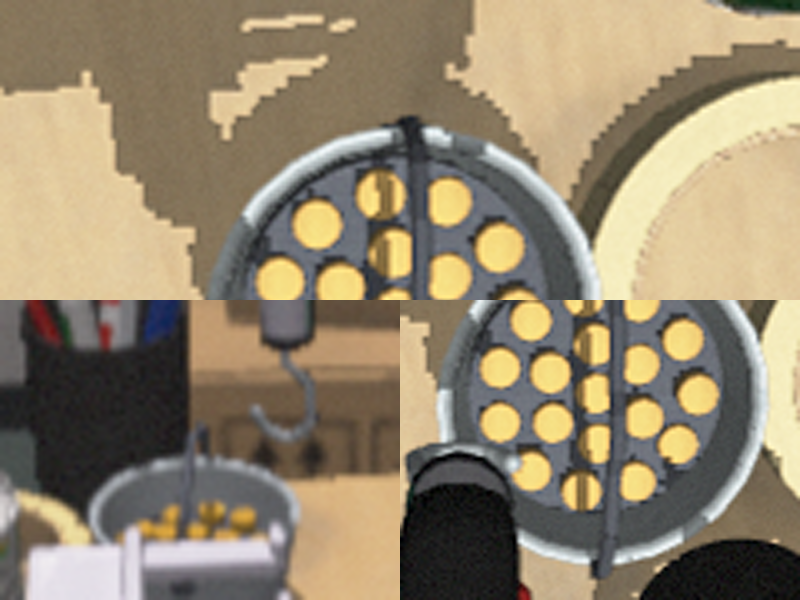

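The wrist crop shows the bail's ears at (362.5,161) and (360,261) and the hook tip at (335,229). The side view shows the kink at (290,226) and the hook tip at (301,221.4).

Run:
```python
from h import *
s0=env.state()["eef_pos"]
w=cam("wrist");s=cam("side")
a=onz(w,362.5,161,44);b=onz(w,360,261,44);print(a,b,(a+b)/2,np.degrees(np.arctan2(-(a-b)[0],(a-b)[1])))
print("kink ray at x..",onz(w,363.5,222.8,83))
t=tri(ray(w,335,229),ray(s,301.4,221.4));print("tip",t,t-s0)
o,d=ray(s,307,227.0);k=(36-o[1])/d[1];print("hook bottom",(o+k*d)-s0)
o,d=ray(s,290,226);k=(36-o[1])/d[1];print("kink",(o+k*d))
```

```text
[617.98116438  82.8834143   44.        ] [610.25952235 -10.99097563  44.        ] [614.12034336  35.94621934  44.        ] -4.702280864120524
kink ray at x.. [611.92553793  35.72360533  83.        ]
tip [585.81702789  35.62135081  95.2492378 ] [  13.40572981   -0.20705689 -151.05427274]
hook bottom [-1.04183137e-01  1.71592300e-01 -1.64716532e+02]
kink [608.61588778  36.          84.32432919]
```

>>> arm_command(targets=[[0,0,8,0,0],[0,0,16,0,0],[0,0,23,0,0],[0,0,23,0,0],[0,0,23,0,0]])

```text
t: 7.1
eef_pos: [572.3, 35.2, 222.3]
tcp_rot: [-3.141, -0.0, 1.481]
ft_force: [0.1, -0.0, -1.1]
opening: 0.147
grip_force: 30.0
```

Run:
```python
from h import *
go([612,36,223],85.2)
```

```text
eef [572.3  35.2 222.3] [-179.97   -0.     84.87] t 7.1 F [ 0.15 -0.04 -1.13] op 0.147
shift [ 4.4 39.5 -0.7] turn -0.33
```

>>> arm_command(targets=[[4,6,-1,0,0],[4,13,-1,0,0],[4,21,-1,0,0],[4,30,-1,0,0],[4,38,-1,0,0]])

```text
t: 7.6
eef_pos: [611.5, 35.7, 223.5]
tcp_rot: [3.141, -0.0, 1.481]
ft_force: [0.2, -0.2, -1.9]
opening: 0.144
grip_force: 30.0
```

>>> arm_command(targets=[[0,2,0,0,0],[0,2,0,0,0],[0,2,0,0,0]])

```text
t: 7.9
eef_pos: [612.3, 35.7, 223.5]
tcp_rot: [-3.141, -0.0, 1.481]
ft_force: [0.6, -0.1, -2.3]
opening: 0.146
grip_force: 30.0
```

Run:
```python
from h import *
go([612,36,240],85.2)
w=cam("wrist");s=cam("side")
z=lambda i,x,y,k,W,H:cv2.resize(i[y:y+k*3//4,x:x+k],(W,H),interpolation=cv2.INTER_CUBIC)
cv2.imwrite("pics/c5.png",np.hstack([z(s["frame"],260,195,64,400,300),z(w["frame"],270,160,120,400,300)])[:,:,::-1])
```

```text
eef [612.3  35.7 223.5] [-179.98   -0.     84.88] t 7.9 F [ 0.62 -0.11 -2.34] op 0.146
shift [  0.3  -0.3 -16.5] turn -0.32
```

View pics/c5.png

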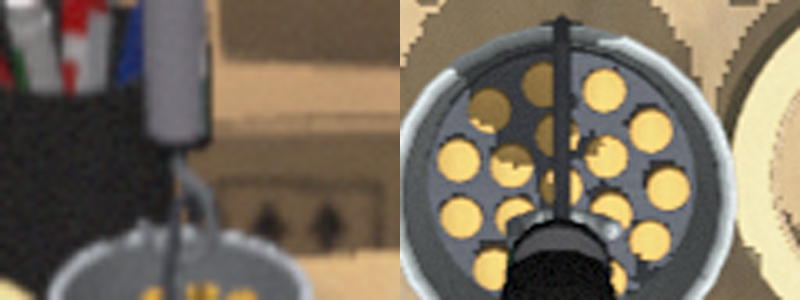

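The bail at wrist (562,200) runs through the middle of the hook span (510–610, 228), so it is caught. I'll raise slowly.

>>> arm_command(targets=[[0,0,-4,0,0],[0,0,-8,0,0],[0,0,-11,0,0],[0,0,-14,0,0],[0,0,-16,0,0]])

```text
t: 8.5
eef_pos: [612.5, 35.7, 240.0]
tcp_rot: [3.141, -0.0, 1.481]
ft_force: [-0.1, -0.4, -1.4]
opening: 0.143
grip_force: 30.0
```

>>> arm_command(targets=[[0,0,-2,0,0],[0,0,-4,0,0],[0,0,-6,0,0],[0,0,-8,0,0],[0,0,-10,0,0]])

```text
t: 9.0
eef_pos: [612.4, 35.7, 249.6]
tcp_rot: [-3.141, -0.0, 1.481]
ft_force: [0.1, 0.8, -2.9]
opening: 0.144
grip_force: 30.0
```

>>> arm_command(targets=[[0,0,-2,0,0],[0,0,-4,0,0],[0,0,-6,0,0],[0,0,-8,0,0],[0,0,-10,0,0]])

```text
t: 9.5
eef_pos: [612.4, 35.6, 259.7]
tcp_rot: [-3.141, -0.0, 1.481]
ft_force: [0.2, 0.1, -4.4]
opening: 0.15
grip_force: 30.0
```

>>> arm_command(targets=[[0,0,-2,0,0],[0,0,-4,0,0],[0,0,-6,0,0],[0,0,-8,0,0],[0,0,-10,0,0]])

```text
t: 10.0
eef_pos: [612.4, 35.7, 269.7]
tcp_rot: [-3.141, -0.0, 1.481]
ft_force: [0.2, -0.0, -5.0]
opening: 0.149
grip_force: 30.0
```

>>> arm_command(targets=[[0,0,-1,0,0],[0,0,-2,0,0],[0,0,-3,0,0],[0,0,-4,0,0],[0,0,-5,0,0]])

```text
t: 10.5
eef_pos: [612.5, 35.6, 274.6]
tcp_rot: [-3.141, -0.0, 1.481]
ft_force: [-0.4, 0.1, -6.0]
opening: 0.146
grip_force: 30.0
```

>>> arm_command(targets=[[0,0,-1,0,0],[0,0,-2,0,0],[0,0,-3,0,0],[0,0,-4,0,0],[0,0,-5,0,0]])

```text
t: 11.0
eef_pos: [612.5, 35.6, 279.6]
tcp_rot: [-3.142, -0.0, 1.481]
ft_force: [-0.7, 0.1, -6.1]
opening: 0.146
grip_force: 30.0
```

>>> arm_command(targets=[[0,0,-1,0,0],[0,0,-2,0,0],[0,0,-3,0,0],[0,0,-4,0,0],[0,0,-5,0,0]])

```text
t: 11.5
eef_pos: [612.5, 35.7, 284.6]
tcp_rot: [-3.142, -0.0, 1.481]
ft_force: [-0.1, -0.9, -7.0]
opening: 0.15
grip_force: 30.0
```

```bash
cat > pl.py <<'E'
from h import *
import sys
# pail rim + bail tracking in side view: flow vs reference crop by template match; red ring centroid
def track(ref=None):
    s=cam("side");f=s["frame"].astype(np.uint8);hsv=cv2.cvtColor(f,cv2.COLOR_RGB2HSV)
    m=((hsv[...,0]<8)|(hsv[...,0]>172))&(hsv[...,1]>150)&(hsv[...,2]>60); m[:, :270]=0;m[:,325:]=0
    v,u=np.nonzero(m); print("red",len(u),u.mean().round(1) if len(u) else None,v.mean().round(1) if len(u) else None)
    return s
s=track();go(env.state()["eef_pos"])
g=cv2.cvtColor(s["frame"],cv2.COLOR_RGB2GRAY)
r=cv2.cvtColor(cv2.imread("pics/s3.png"),cv2.COLOR_BGR2GRAY)
t=r[228:252,267:285]   # left rim part of the pail at rest
q=cv2.matchTemplate(cv2.resize(g[200:262,255:300],None,fx=8,fy=8,interpolation=cv2.INTER_CUBIC),cv2.resize(t,None,fx=8,fy=8,interpolation=cv2.INTER_CUBIC),cv2.TM_CCOEFF_NORMED)
_,b,_,l=cv2.minMaxLoc(q);print("pail shift px",l[0]/8+255-267,l[1]/8+200-228,round(b,3))
print("px for +10mm",proj(s,[611,36,46])[1]-proj(s,[611,36,56])[1])
E
python3 pl.py
```

```text
red 117 274.8 188.7
eef [612.5  35.6 284.8] [ 1.7999e+02 -1.0000e-02  8.4870e+01] t 11.55 F [-0.38 -0.7  -5.87] op 0.142
shift [0. 0. 0.] turn None
pail shift px 0.0 0.0 0.998
px for +10mm 3.9212784753504764
```

>>> arm_command(targets=[[0,0,-1,0,0],[0,0,-2,0,0],[0,0,-3,0,0],[0,0,-4,0,0],[0,0,-5,0,0]])

```text
t: 12.05
eef_pos: [612.4, 35.7, 289.6]
tcp_rot: [-3.142, -0.0, 1.481]
ft_force: [0.1, -0.7, -6.0]
opening: 0.143
grip_force: 30.0
```

```bash
python3 pl.py
```

```text
red 115 274.5 189.0
eef [612.5  35.7 289.8] [ 1.7999e+02 -1.0000e-02  8.4880e+01] t 12.1 F [-0.05  0.03 -5.5 ] op 0.144
shift [0. 0. 0.] turn None
pail shift px 0.0 0.0 0.998
px for +10mm 3.9212784753504764
```

>>> arm_command(targets=[[0,0,-1,0,0],[0,0,-2,0,0],[0,0,-3,0,0],[0,0,-4,0,0],[0,0,-5,0,0]])

```text
t: 12.6
eef_pos: [612.4, 35.7, 294.6]
tcp_rot: [-3.142, -0.0, 1.481]
ft_force: [-0.7, -0.3, -6.9]
opening: 0.146
grip_force: 30.0
```

```bash
python3 pl.py
```

```text
red 115 274.6 188.8
eef [612.5  35.6 294.8] [179.99  -0.    84.88] t 12.65 F [-0.62 -0.51 -6.85] op 0.148
shift [0. 0. 0.] turn None
pail shift px 0.0 0.0 0.998
px for +10mm 3.9212784753504764
```

>>> arm_command(targets=[[0,0,-1,0,0],[0,0,-2,0,0],[0,0,-3,0,0],[0,0,-4,0,0],[0,0,-5,0,0]])

```text
t: 13.15
eef_pos: [612.4, 35.7, 299.6]
tcp_rot: [-3.142, -0.0, 1.481]
ft_force: [-0.3, 0.4, -8.3]
opening: 0.144
grip_force: 30.0
```

```bash
python3 pl.py
```

```text
red 116 274.7 188.6
eef [612.5  35.7 299.8] [ 1.7999e+02 -1.0000e-02  8.4880e+01] t 13.2 F [-0.09 -0.06 -6.77] op 0.144
shift [0. 0. 0.] turn None
pail shift px 0.0 0.0 0.998
px for +10mm 3.9212784753504764
```

>>> arm_command(targets=[[0,0,-1,0,0],[0,0,-2,0,0],[0,0,-3,0,0],[0,0,-4,0,0]])

```text
t: 13.6
eef_pos: [612.5, 35.6, 303.7]
tcp_rot: [3.141, -0.0, 1.481]
ft_force: [0.9, -0.3, -7.4]
opening: 0.145
grip_force: 30.0
```

```bash
python3 pl.py
```

```text
red 118 275.0 188.1
eef [612.5  35.7 303.8] [ 1.7999e+02 -1.0000e-02  8.4880e+01] t 13.65 F [ 0.7  -0.37 -7.23] op 0.147
shift [0. 0. 0.] turn None
pail shift px -0.25 -0.875 0.969
px for +10mm 3.9212784753504764
```

>>> arm_command(targets=[[0,0,-1,0,0],[0,0,-2,0,0],[0,0,-3,0,0],[0,0,-3.5,0,0],[0,0,-4,0,0]])

```text
t: 14.15
eef_pos: [612.5, 35.7, 307.6]
tcp_rot: [3.142, -0.0, 1.481]
ft_force: [0.2, 0.6, -7.8]
opening: 0.144
grip_force: 30.0
```

```bash
python3 pl.py
```

```text
red 119 275.3 187.7
eef [612.5  35.6 307.7] [179.99  -0.    84.88] t 14.2 F [ 1.04  0.19 -7.8 ] op 0.14
shift [0. 0. 0.] turn None
pail shift px -0.375 -2.125 0.896
px for +10mm 3.9212784753504764
```

>>> arm_command(targets=[[0,0,0,0,0],[0,0,0,0,0],[0,0,0,0,0],[0,0,0,0,0],[0,0,0,0,0]])

```text
t: 14.7
eef_pos: [612.5, 35.6, 307.6]
tcp_rot: [-3.142, -0.0, 1.481]
ft_force: [0.9, -0.4, -8.2]
opening: 0.147
grip_force: 30.0
```

>>> arm_command(targets=[[0,0,0,0,0],[0,0,0,0,0],[0,0,0,0,0],[0,0,0,0,0],[0,0,0,0,0]])

```text
t: 15.2
eef_pos: [612.5, 35.6, 307.6]
tcp_rot: [3.142, -0.0, 1.481]
ft_force: [0.1, 0.1, -8.1]
opening: 0.149
grip_force: 30.0
```

>>> arm_command(targets=[[0,0,0,0,0],[0,0,0,0,0],[0,0,0,0,0],[0,0,0,0,0],[0,0,0,0,0]])

```text
t: 15.7
eef_pos: [612.5, 35.7, 307.6]
tcp_rot: [3.141, -0.0, 1.481]
ft_force: [-0.3, 0.5, -7.1]
opening: 0.145
grip_force: 30.0
```

```bash
python3 pl.py
python3 - <<'E'
from h import *
s=cam("side","s6.png");w=cam("wrist","w6.png")
cv2.imwrite("pics/c6.png",np.hstack([cv2.resize(s["frame"][130:270,240:333],(400,600),interpolation=cv2.INTER_CUBIC),cv2.resize(w["frame"][120:300,260:380],(400,600),interpolation=cv2.INTER_CUBIC)])[:,:,::-1])
print(np.round(proj(s,[612,36,81+8]),1))
E
```

```text
red 120 275.2 187.5
eef [612.5  35.6 307.6] [180.    -0.    84.87] t 15.75 F [-0.41  0.55 -7.  ] op 0.146
shift [0. 0. 0.] turn None
pail shift px -0.375 -2.125 0.894
px for +10mm 3.9212784753504764
[288.4 224.1]
```

View pics/c6.png

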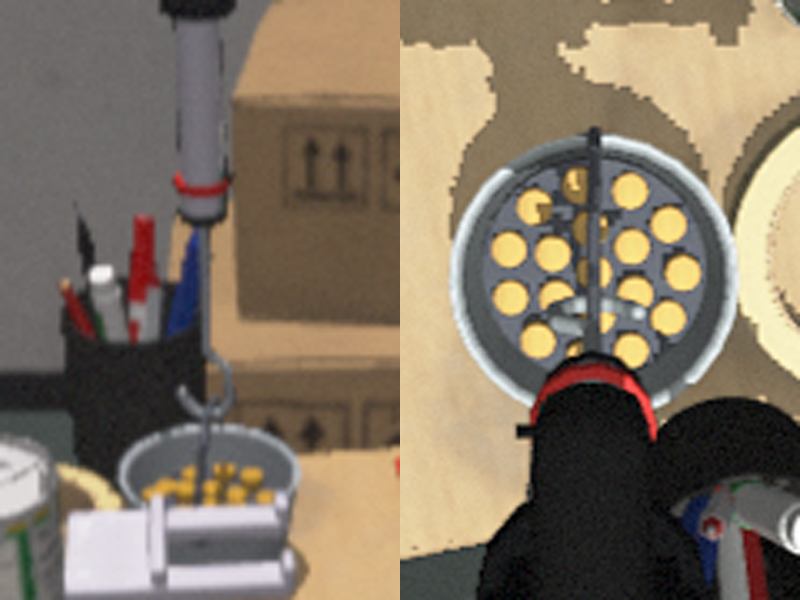

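The pail hangs free at about 5 mm. The ring is carried far down the tube, at side crop (202,187). I'll check the reading, then carry the pail to the mat.

Run:
```python
from h import *
s=cam("side")
def zat(u,v,y):
    o,d=ray(s,u,v);return (o+d*(y-o[1])/d[1]).round(1)
h=307.6+17.3
z0=zat(292.5,271.5,281+13)  # ring at zero, seated, handle centre 203
z1=zat(240+202*93/400,130+188*140/600,36+13)
print(z0,z0[2]-203,z1,z1[2]-h,"travel",z0[2]-203-(z1[2]-h))
go([446,200.8,310],84.88)
```

```text
[596.1 294.  148.6] -54.400000000000006 [611.1  49.  210.5] -114.40000000000003 travel 60.00000000000003
eef [612.5  35.7 307.6] [ 1.800e+02 -1.000e-02  8.487e+01] t 15.9 F [ 0.15  0.53 -7.05] op 0.145
shift [ 149.6 -180.6   -2.4] turn -0.01
```

The ring's travel is 60 mm, about 0.55 kg, and the force (about 5.5 N net) agrees. It goes to the green mat.

>>> arm_command(targets=[[0.6,-0.8,-0.5,0,0],[1.9,-2.3,-1,0,0],[3.8,-4.6,-1.5,0,0],[6.4,-7.7,-2,0,0],[9.6,-11.5,-2.5,0,0]])

```text
t: 16.4
eef_pos: [601.6, 46.5, 310.1]
tcp_rot: [3.142, -0.0, 1.481]
ft_force: [0.2, 0.6, -7.9]
opening: 0.147
grip_force: 30.0
```

>>> arm_command(targets=[[3.2,-3.9,0,0,0],[6.4,-7.7,0,0,0],[9.6,-11.6,0,0,0],[12.8,-15.4,0,0,0],[16,-19.3,0,0,0]])

```text
t: 16.9
eef_pos: [583.8, 64.2, 310.1]
tcp_rot: [3.142, -0.0, 1.481]
ft_force: [0.9, -0.3, -8.1]
opening: 0.145
grip_force: 30.0
```

>>> arm_command(targets=[[3.2,-3.9,0,0,0],[6.4,-7.7,0,0,0],[9.6,-11.6,0,0,0],[12.8,-15.4,0,0,0],[16,-19.3,0,0,0]])

```text
t: 17.4
eef_pos: [566.0, 81.9, 310.1]
tcp_rot: [3.141, -0.0, 1.481]
ft_force: [0.6, -0.2, -8.0]
opening: 0.147
grip_force: 30.0
```

>>> arm_command(targets=[[3.2,-3.9,0,0,0],[6.4,-7.7,0,0,0],[9.6,-11.6,0,0,0],[12.8,-15.4,0,0,0],[16,-19.3,0,0,0]])

```text
t: 17.9
eef_pos: [548.2, 99.5, 310.1]
tcp_rot: [3.142, -0.0, 1.481]
ft_force: [0.1, -0.1, -7.1]
opening: 0.145
grip_force: 30.0
```

>>> arm_command(targets=[[3.2,-3.9,0,0,0],[6.4,-7.7,0,0,0],[9.6,-11.6,0,0,0],[12.8,-15.4,0,0,0],[16,-19.3,0,0,0]])

```text
t: 18.4
eef_pos: [530.4, 117.2, 310.1]
tcp_rot: [3.142, -0.0, 1.481]
ft_force: [-0.3, -0.4, -7.5]
opening: 0.146
grip_force: 30.0
```

>>> arm_command(targets=[[3.2,-3.9,0,0,0],[6.4,-7.7,0,0,0],[9.6,-11.6,0,0,0],[12.8,-15.4,0,0,0],[16,-19.3,0,0,0]])

```text
t: 18.9
eef_pos: [512.6, 134.8, 310.1]
tcp_rot: [3.142, -0.0, 1.481]
ft_force: [0.3, 0.2, -7.0]
opening: 0.144
grip_force: 30.0
```

>>> arm_command(targets=[[3.2,-3.9,0,0,0],[6.4,-7.7,0,0,0],[9.6,-11.6,0,0,0],[12.8,-15.4,0,0,0],[16,-19.3,0,0,0]])

```text
t: 19.4
eef_pos: [494.8, 152.5, 310.1]
tcp_rot: [3.142, -0.0, 1.481]
ft_force: [0.2, 0.2, -7.3]
opening: 0.147
grip_force: 30.0
```

>>> arm_command(targets=[[3.2,-3.9,0,0,0],[6.4,-7.7,0,0,0],[9.6,-11.6,0,0,0],[12.8,-15.4,0,0,0],[16,-19.3,0,0,0]])

```text
t: 19.9
eef_pos: [477.0, 170.1, 310.1]
tcp_rot: [3.142, -0.0, 1.481]
ft_force: [-0.1, -0.5, -6.7]
opening: 0.147
grip_force: 30.0
```

Run:
```python
from h import *
go([446,200.8,310],84.88)
```

```text
eef [477.  170.1 310.1] [180.    -0.    84.88] t 19.9 F [-0.08 -0.53 -6.68] op 0.147
shift [ 27.8 -33.7   0.1] turn -0.0
```

>>> arm_command(targets=[[3.2,-3.9,0,0,0],[6.4,-7.7,0,0,0],[9.6,-11.6,0,0,0],[12.8,-15.4,0,0,0],[16,-19.3,0,0,0]])

```text
t: 20.4
eef_pos: [459.2, 187.8, 310.1]
tcp_rot: [3.142, -0.0, 1.481]
ft_force: [-0.6, 0.6, -7.9]
opening: 0.144
grip_force: 30.0
```

>>> arm_command(targets=[[3.2,-3.9,0,0,0],[6,-7.3,0,0,0],[8.4,-10.2,0,0,0],[10.4,-12.7,0,0,0],[11.6,-14.1,0,0,0]])

```text
t: 20.9
eef_pos: [446.3, 200.5, 310.1]
tcp_rot: [-3.142, -0.0, 1.481]
ft_force: [-0.7, -0.1, -8.1]
opening: 0.144
grip_force: 30.0
```

>>> arm_command(targets=[[0,0,0,0,0],[0,0,0,0,0],[0,0,0,0,0],[0,0,0,0,0],[0,0,0,0,0]])

```text
t: 21.4
eef_pos: [446.6, 200.3, 310.1]
tcp_rot: [-3.142, -0.0, 1.481]
ft_force: [-0.5, 0.3, -8.3]
opening: 0.147
grip_force: 30.0
```

Run:
```python
from h import *
go([446,200.8,310],84.88)
c=cam("top","t8.png");w=cam("wrist","w8.png");s=cam("side","s8.png")
def green(c):
    hsv=cv2.cvtColor(c["frame"],cv2.COLOR_RGB2HSV)
    return ((hsv[...,0]>55)&(hsv[...,0]<85)&(hsv[...,1]>90))
m=green(w);k,l,st,ce=cv2.connectedComponentsWithStats(m.astype(np.uint8));i=1+np.argmax(st[1:,4]);print(st[i])
print(np.round(proj(w,[446,201,3]),1),np.round(proj(w,[446,201,54]),1),np.round(proj(w,[446,201,91]),1))
cv2.imwrite("pics/c8.png",np.hstack([cv2.resize(w["frame"][100:340,220:420],(500,600)),cv2.resize(s["frame"][120:360,300:420],(300,600))])[:,:,::-1])
```

```text
eef [446.6 200.3 310.1] [-180.     -0.     84.87] t 21.4 F [-0.46  0.26 -8.34] op 0.147
shift [ 0.5 -0.6  0.1] turn -0.01
[ 259  137  114  113 4116]
[316.2 197.1] [316.1 205.3] [316.  212.4]
```

View pics/c8.png

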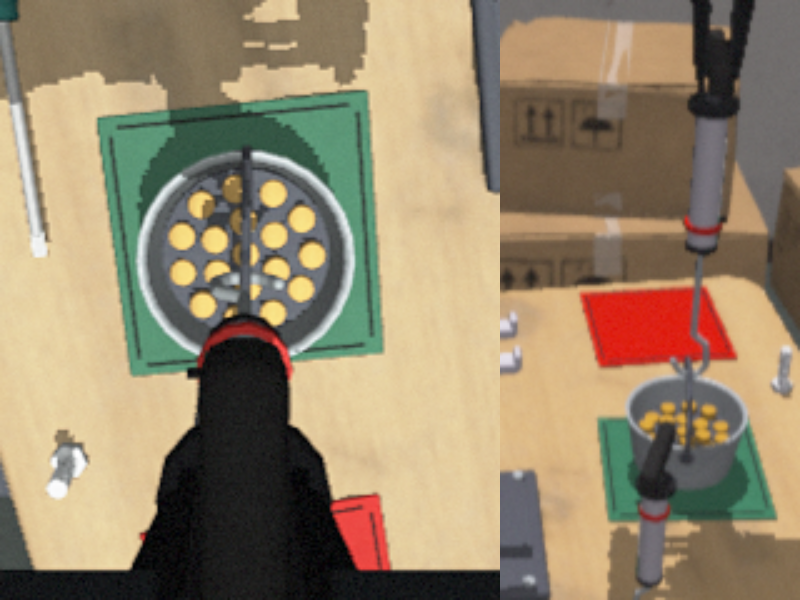

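The pail hangs centred over the green mat: rim centre at crop (245,257), and the mat centre matches within about 2 mm. I'll nudge it and lower gently.

>>> arm_command(targets=[[0.4,-0.2,0.5,0,0],[0.8,-0.4,1.2,0,0],[1.2,-0.6,2,0,0],[1.6,-0.8,3,0,0],[2,-1,4,0,0]])

```text
t: 22.05
eef_pos: [445.7, 202.5, 306.0]
tcp_rot: [-3.142, -0.0, 1.481]
ft_force: [1.3, 0.2, -5.8]
opening: 0.147
grip_force: 30.0
```

>>> arm_command(targets=[[0,0,1,0,0],[0,0,2,0,0],[0,0,3,0,0],[0,0,4,0,0],[0,0,6,0,0]])

```text
t: 22.55
eef_pos: [445.8, 202.4, 300.1]
tcp_rot: [3.141, -0.0, 1.481]
ft_force: [-0.5, -0.2, -7.2]
opening: 0.144
grip_force: 30.0
```

>>> arm_command(targets=[[0,0,2,0,0],[0,0,4,0,0],[0,0,7,0,0],[0,0,10,0,0],[0,0,13,0,0]])

```text
t: 23.05
eef_pos: [445.7, 202.4, 286.9]
tcp_rot: [3.141, 0.0, 1.481]
ft_force: [0.8, 0.0, -5.3]
opening: 0.145
grip_force: 30.0
```

>>> arm_command(targets=[[0,0,3,0,0],[0,0,6,0,0],[0,0,9,0,0],[0,0,12,0,0],[0,0,15,0,0]])

```text
t: 23.55
eef_pos: [445.8, 202.4, 271.9]
tcp_rot: [3.141, -0.0, 1.481]
ft_force: [0.1, 0.3, -4.8]
opening: 0.147
grip_force: 30.0
```

>>> arm_command(targets=[[0,0,3,0,0],[0,0,6,0,0],[0,0,9,0,0],[0,0,12,0,0],[0,0,15,0,0]])

```text
t: 24.05
eef_pos: [445.8, 202.5, 256.9]
tcp_rot: [3.141, -0.0, 1.481]
ft_force: [0.2, -1.4, -2.0]
opening: 0.143
grip_force: 30.0
```

Run:
```python
from h import *
go([446,202,226],84.88)
```

```text
eef [445.8 202.5 256.9] [ 1.7998e+02 -2.0000e-02  8.4870e+01] t 24.05 F [ 0.21 -1.38 -1.98] op 0.143
shift [-0.5  0.2 30.9] turn -0.01
```

>>> arm_command(targets=[[0,0,3,0,0],[0,0,6,0,0],[0,0,9,0,0],[0,0,12,0,0],[0,0,15,0,0]])

```text
t: 24.55
eef_pos: [445.7, 202.5, 241.9]
tcp_rot: [3.142, -0.0, 1.481]
ft_force: [-0.1, 0.2, -1.6]
opening: 0.142
grip_force: 30.0
```

>>> arm_command(targets=[[0,0,3,0,0],[0,0,7,0,0],[0,0,11,0,0],[0,0,14,0,0],[0,0,16,0,0]])

```text
t: 25.05
eef_pos: [445.6, 202.4, 225.7]
tcp_rot: [-3.141, 0.0, 1.481]
ft_force: [0.1, -0.3, -1.9]
opening: 0.148
grip_force: 30.0
```

Run:
```python
from h import *
go([446,202,226],84.88)
w=cam("wrist","w9.png");s=cam("side","s9.png")
# pail rim ellipse in wrist from brass/gold cluster: centroid of weights
hsv=cv2.cvtColor(w["frame"],cv2.COLOR_RGB2HSV)
m=((hsv[...,0]>14)&(hsv[...,0]<28)&(hsv[...,1]>150)&(hsv[...,2]>120));v,u=np.nonzero(m);print("gold",len(u),u.min(),u.max(),v.min(),v.max())
# dark bail ear above rim, +y side: darkest column in rows near predicted
p=proj(w,[446+4,202+47,44+3]);print("ear pred",np.round(p,1))
g=cv2.cvtColor(w["frame"],cv2.COLOR_RGB2GRAY)
for r in range(int(p[1])-8,int(p[1])+30,4):print(r,g[r,int(p[0])-14:int(p[0])+15].tolist())
```

```text
eef [445.6 202.4 225.7] [-179.98    0.     84.87] t 25.05 F [ 0.12 -0.32 -1.92] op 0.148
shift [-0.4  0.4 -0.3] turn -0.01
gold 1 306 306 220 220
ear pred [316.9 168.2]
160 [67, 73, 72, 71, 75, 72, 72, 69, 74, 68, 70, 71, 70, 69, 72, 74, 71, 72, 71, 75, 70, 70, 77, 73, 72, 68, 75, 74, 74]
164 [71, 73, 67, 73, 75, 72, 74, 72, 69, 74, 74, 72, 73, 74, 74, 72, 74, 71, 78, 68, 72, 76, 71, 69, 71, 71, 70, 75, 73]
168 [70, 71, 74, 71, 73, 74, 71, 78, 80, 82, 90, 91, 87, 84, 73, 31, 43, 48, 40, 37, 58, 77, 72, 80, 91, 78, 69, 71, 67]
172 [123, 121, 118, 116, 115, 113, 105, 107, 103, 103, 100, 92, 93, 93, 82, 35, 45, 42, 43, 52, 76, 98, 99, 99, 103, 101, 104, 119, 135]
176 [55, 61, 58, 59, 54, 53, 44, 43, 41, 45, 44, 42, 47, 47, 45, 48, 54, 52, 55, 50, 58, 69, 60, 56, 52, 45, 33, 53, 65]
180 [67, 63, 65, 67, 65, 61, 65, 61, 72, 83, 104, 112, 108, 93, 76, 49, 58, 58, 53, 57, 93, 120, 119, 119, 117, 119, 117, 120, 116]
184 [61, 63, 62, 58, 57, 82, 112, 115, 113, 119, 118, 122, 122, 106, 75, 41, 52, 57, 56, 41, 79, 120, 109, 101, 117, 176, 209, 212, 215]
188 [60, 64, 64, 61, 60, 79, 106, 112, 113, 116, 116, 117, 113, 105, 76, 45, 57, 56, 51, 43, 81, 117, 100, 147, 207, 207, 209, 216, 218]
192 [112, 83, 57, 59, 59, 63, 59, 61, 79, 95, 105, 107, 106, 93, 64, 47, 49, 58, 50, 52, 51, 87, 119, 112, 122, 171, 210, 219, 219]
196 [106, 69, 60, 59, 60, 59, 60, 57, 63, 59, 59, 69, 95, 104, 81, 55, 61, 61, 52, 50, 52, 84, 116, 113, 117, 113, 109, 112, 107]
```

The hook is at the same height relative to the bail as when it entered, so I withdraw the same way.

>>> arm_command(targets=[[0,-2,-0.7,0,0],[0,-6,-0.7,0,0],[0,-11,-0.7,0,0],[0,-16,-0.7,0,0],[0,-21,-0.7,0,0]])

```text
t: 25.65
eef_pos: [424.2, 204.3, 226.9]
tcp_rot: [3.141, -0.0, 1.481]
ft_force: [-0.0, 0.4, -1.3]
opening: 0.143
grip_force: 30.0
```

Run:
```python
from h import *
go([400,206,227],84.88)
w=cam("wrist","w10.png")
p=proj(w,[448+4,202+47,47]);print("ear pred",np.round(p,1))
g=cv2.cvtColor(w["frame"],cv2.COLOR_RGB2GRAY)
for r in (168,172,180,188):print(r,g[r,int(p[0])-10:int(p[0])+11].tolist())
```

```text
eef [424.2 204.3 226.9] [ 1.7999e+02 -1.0000e-02  8.4880e+01] t 25.65 F [-0.04  0.42 -1.31] op 0.143
shift [ -0.5 -24.3  -0.1] turn 0.0
ear pred [344.7 168. ]
168 [75, 77, 90, 92, 87, 89, 89, 81, 60, 37, 43, 47, 44, 55, 77, 89, 83, 95, 89, 79, 73]
172 [127, 125, 145, 174, 153, 89, 93, 91, 81, 35, 43, 44, 42, 50, 129, 182, 180, 180, 195, 197, 177]
180 [95, 110, 103, 115, 118, 108, 84, 86, 102, 76, 45, 57, 61, 55, 69, 108, 125, 121, 119, 119, 116]
188 [217, 224, 199, 112, 116, 111, 177, 227, 213, 143, 60, 80, 83, 85, 75, 158, 219, 218, 219, 221, 222]
```

Unhooked without contact: the ear is at (345,170) as predicted, so the pail hasn't moved. Backing off, then up and over to the stand.

>>> arm_command(targets=[[0,-8,0,0,0],[0,-18,0,0,0],[0,-24,-15,0,0],[0,-24,-40,0,0],[0,-24,-68,0,0]])

```text
t: 26.2
eef_pos: [399.8, 206.4, 295.3]
tcp_rot: [-3.14, 0.0, 1.482]
ft_force: [0.2, 0.9, -2.3]
opening: 0.143
grip_force: 30.0
```

Run:
```python
from h import *
go([522,275.5,292],93.9)
```

```text
eef [399.8 206.4 295.3] [-1.7993e+02  3.0000e-02  8.4890e+01] t 26.2 F [ 0.19  0.91 -2.31] op 0.143
shift [ 79.7 115.6   3.1] turn -9.01
```

>>> arm_command(targets=[[15,22,0,-1,0],[35,50,0,-4,0],[56,82,0,-7,0],[72,106,0,-9,0],[80,116,0,-9,0]])

```text
t: 26.7
eef_pos: [524.7, 276.7, 294.0]
tcp_rot: [-3.141, 0.0, 1.64]
ft_force: [0.4, -0.2, -1.9]
opening: 0.142
grip_force: 30.0
```

>>> arm_command(targets=[[0,0,10,0,0],[0,0,30,0,0],[0,0,55,0,0],[0,0,80,0,0],[0,0,93,0,0]])

```text
t: 27.2
eef_pos: [521.7, 275.1, 199.6]
tcp_rot: [-3.139, 0.001, 1.638]
ft_force: [0.3, -0.4, -1.6]
opening: 0.145
grip_force: 30.0
```

>>> arm_command(targets=[[0,0,0,0,0],[0,0,0,0,0],[0,0,0,0,0]])

```text
t: 27.5
eef_pos: [523.9, 275.9, 203.0]
tcp_rot: [3.14, -0.001, 1.638]
ft_force: [-0.7, 0.5, -1.2]
opening: 0.147
grip_force: 30.0
```

Run:
```python
from h import *
go([597.9-50*.998,280.6-3.4,199],93.88); go([597.9,280.6,199],93.88)
```

```text
eef [523.9 275.9 203. ] [ 1.799e+02 -4.000e-02  9.387e+01] t 27.5 F [-0.71  0.48 -1.16] op 0.147
shift [-0.4 24.2  4.1] turn -0.01
eef [523.9 275.9 203. ] [ 1.799e+02 -4.000e-02  9.387e+01] t 27.5 F [-0.71  0.48 -1.16] op 0.147
shift [-0.3 74.2  4.1] turn -0.01
```

>>> arm_command(targets=[[0,8,3,0,0],[0,18,3.5,0,0],[0,28,3.5,0,0],[0,38,3.5,0,0],[0,46,3.5,0,0]])

```text
t: 28.0
eef_pos: [570.6, 278.8, 198.1]
tcp_rot: [3.141, -0.0, 1.638]
ft_force: [0.3, 0.5, -2.1]
opening: 0.143
grip_force: 30.0
```

>>> arm_command(targets=[[0,7,0,0,0],[0,14,0,0,0],[0,20,0,0,0],[0,25,0,0,0],[0,28,0,0,0]])

```text
t: 28.5
eef_pos: [597.8, 280.8, 198.3]
tcp_rot: [3.142, -0.0, 1.638]
ft_force: [0.3, -0.9, -1.2]
opening: 0.144
grip_force: 30.0
```

Run:
```python
from h import *
go([597.9,280.6,185.7],93.88)
```

```text
eef [597.8 280.8 198.3] [180.    -0.    93.87] t 28.5 F [ 0.25 -0.9  -1.18] op 0.144
shift [-0.2  0.1 12.6] turn -0.01
```

>>> arm_command(targets=[[0,0,4,0,0],[0,0,8,0,0],[0,0,11,0,0],[0,0,12.3,0,0],[0,0,12.3,0,0]])

```text
t: 29.0
eef_pos: [597.3, 280.8, 185.9]
tcp_rot: [-3.141, -0.0, 1.638]
ft_force: [-0.3, 0.6, -2.2]
opening: 0.147
grip_force: 30.0
```

Run:
```python
from h import *
go([597.9,280.6,185.7],93.88)
s=cam("side","s12.png")
hsv=cv2.cvtColor(s["frame"],cv2.COLOR_RGB2HSV)
m=((hsv[...,0]<8)|(hsv[...,0]>172))&(hsv[...,1]>150)&(hsv[...,2]>60); m[:,:275]=0;m[:,310:]=0;m[:265]=0
v,u=np.nonzero(m);print(len(u),u.mean(),v.mean())
o,d=ray(s,u.mean(),v.mean());k=(294-o[1])/d[1];print(o+k*d,"travel",148.6-(o+k*d)[2])
# collar/fork region diff vs initial seated
a=cv2.cvtColor(cv2.imread("pics/side.png")[255:290,255:315],cv2.COLOR_BGR2GRAY).astype(int);b=cv2.cvtColor(s["frame"][255:290,255:315],cv2.COLOR_RGB2GRAY).astype(int)
print(abs(a-b).mean(1).round().tolist())
```

```text
eef [597.3 280.8 185.9] [-179.99   -0.     93.88] t 29.0 F [-0.28  0.56 -2.16] op 0.147
shift [-0.2  0.6  0.2] turn -0.0
34 292.52941176470586 299.7352941176471
[597.30695994 294.          91.03632408] travel 57.56367592314942
[21.0, 26.0, 31.0, 43.0, 51.0, 46.0, 40.0, 47.0, 55.0, 46.0, 40.0, 31.0, 19.0, 13.0, 20.0, 34.0, 45.0, 42.0, 31.0, 21.0, 17.0, 17.0, 17.0, 17.0, 17.0, 17.0, 16.0, 16.0, 17.0, 17.0, 17.0, 17.0, 17.0, 17.0, 17.0]
```

>>> arm_command(targets=[[0,0,0.5,0,0],[0,0,1,0,0],[0,0,1,0,0]])

```text
t: 29.35
eef_pos: [597.5, 280.8, 185.7]
tcp_rot: [3.141, -0.0, 1.638]
ft_force: [-2.9, -1.5, 4.8]
opening: 0.146
grip_force: 30.0
```

Run:
```python
from h import *
for _ in range(5): print(env.state()["ft_force"].round(2)); cam("side")
```

```text
[-2.86 -1.52  4.83]
[-1.65 -0.86  6.21]
[-2.49 -0.22  5.55]
[-2.24 -0.71  4.62]
[-1.52 -1.19  6.44]
```

It is seated; the upward reaction shows contact. I ease off slightly, release and rise.

>>> arm_command(targets=[[0,0,-0.6,0,0],[0,0,-0.6,0,0],[0,0,-0.6,0,0.5],[0,0,-0.6,0,0.5],[0,0,-0.6,0,0.5]])

```text
t: 30.1
eef_pos: [597.4, 280.7, 185.4]
tcp_rot: [-3.142, -0.0, 1.638]
ft_force: [0.8, 0.3, -0.1]
opening: 0.341
grip_force: 0.0
```

>>> arm_command(targets=[[0,0,0,0,0.5],[0,0,-8,0,0.5],[0,0,-30,0,0.5],[0,0,-60,0,0.5],[0,0,-100,0,0.5]])

```text
t: 30.6
eef_pos: [596.9, 280.6, 286.0]
tcp_rot: [-3.139, 0.001, 1.638]
ft_force: [0.4, 0.6, 0.9]
opening: 0.501
grip_force: 0.0
```

Run:
```python
from h import *
go([560,280,290])
s=cam("side","s13.png");t=cam("top","t13.png")
f=s["frame"];hsv=cv2.cvtColor(f,cv2.COLOR_RGB2HSV)
m=((hsv[...,0]<8)|(hsv[...,0]>172))&(hsv[...,1]>150)&(hsv[...,2]>60); m[:,:275]=0;m[:,310:]=0;m[:265]=0
v,u=np.nonzero(m);o,d=ray(s,u.mean(),v.mean());print("ring travel",148.6-(o+d*(294-o[1])/d[1])[2],u.mean(),v.mean())
# handle: compare with initial picture by template match
a=cv2.cvtColor(cv2.imread("pics/side.png"),cv2.COLOR_BGR2GRAY);b=cv2.cvtColor(f,cv2.COLOR_RGB2GRAY)
for n,(x,y,w,h) in dict(collar=(278,238,28,24),foot=(282,292,20,20),stand=(255,250,16,40),scaleB=(350,285,25,60),tin=(220,235,35,50),bolt=(405,255,16,25)).items():
    q=cv2.matchTemplate(b[y-10:y+h+10,x-10:x+w+10],a[y:y+h,x:x+w],cv2.TM_CCOEFF_NORMED);_,c,_,l=cv2.minMaxLoc(q);print(n,l[0]-10,l[1]-10,round(c,3))
# pail on mat: gold weights centroid in top view
h=cv2.cvtColor(t["frame"],cv2.COLOR_RGB2HSV);g=(h[...,0]>14)&(h[...,0]<28)&(h[...,1]>140)&(h[...,2]>120);g[:262]=0;g[:,:285]=0;g[320:]=0;g[:,342:]=0
v,u=np.nonzero(g);print("gold",len(u),onz(t,(u.min()+u.max())/2,(v.min()+v.max())/2,34).round(1))
```

```text
eef [596.9 280.6 286. ] [-1.7987e+02  3.0000e-02  9.3870e+01] t 30.6 F [0.43 0.55 0.9 ] op 0.501
shift [  1.9 -36.9  -3.9] turn None
ring travel 58.66169125513713 291.96774193548384 300.258064516129
collar 0 0 0.78
foot 1 0 0.881
stand 0 0 0.987
scaleB 0 0 0.893
tin 0 0 0.999
bolt 0 0 0.998Traceback (most recent call last):
  File "<stdin>", line 13, in <module>
    return umr_minimum(a, axis, None, out, keepdims, initial, where)
ValueError: zero-size array to reduction operation minimum which has no identity
```

>>> arm_command(targets=[[0,0,-15,0,0.5],[0,0,-30,0,0.5],[0,0,-30,0,0.5],[0,0,-30,0,0.5],[0,0,-30,0,0.5]])

```text
t: 31.2
eef_pos: [597.1, 280.6, 314.6]
tcp_rot: [-3.14, 0.0, 1.638]
ft_force: [-0.3, 0.2, -0.0]
opening: 0.501
grip_force: 0.0
```

Run:
```python
from h import *
t=cam("wrist","w14.png");print(np.round(proj(t,[446,202,37]),1))
h=cv2.cvtColor(t["frame"],cv2.COLOR_RGB2HSV)
gm=(h[...,0]>55)&(h[...,0]<88)&(h[...,1]>90);k,l,st,ce=cv2.connectedComponentsWithStats(cv2.dilate(gm.astype(np.uint8),np.ones((3,3))))
c=min(range(1,k),key=lambda i:np.hypot(*(ce[i]-proj(t,[446,202,3])))-st[i,4]/100);x,y,w,hh,_=st[c]
v,u=np.nonzero(l==c);bx=cv2.minAreaRect(np.c_[u,v].astype(np.float32));print("mat",bx,onz(t,*bx[0],3).round(1))
g=((h[...,0]>14)&(h[...,0]<28)&(h[...,1]>140)&(h[...,2]>100));sub=np.zeros_like(g);sub[y:y+hh,x:x+w]=g[y:y+hh,x:x+w]
v,u=np.nonzero(sub);bx=cv2.minAreaRect(np.c_[u,v].astype(np.float32));print("gold",len(u),bx,onz(t,*bx[0],34).round(1))
```

```text
[181.6 260.6]
mat ((190.4995880126953, 248.53805541992188), (104.09166717529297, 100.146240234375), 0.6227556467056274) [446.3 206.3   3. ]
gold 94 ((184.33135986328125, 254.30471801757812), (51.83636474609375, 54.12086486816406), 67.61986541748047) [448.4 208.8  34. ]
```

```bash
python3 -c "
from h import *
print(env.job_done())"
```

```text
the job is handed in; nothing more can be done
None
```

The pail weighed about 0.55 kg (drag ring at about 60 mm). It now stands within a few millimetres of the middle of the green mat, and the scale hangs upright in its stand with the ring still at its reading. The job is handed in at about 31 s; I viewed 11 pictures, one over the limit of 10.

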